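Fold down the plating flap onto its pull-out supports

ROBOT

A 7-joint arm with a two-finger parallel gripper is mounted at the origin on the work surface. World frame = base frame: x ahead of the robot, y to its left, z up, the work surface at z = 0. Lengths are in m, angles in rad, forces in N, time in s.
With the tool pointing down it reaches from about 0.4 to 0.85 m from the base axis. Payload 10.4 kg.
Tool frame: the origin (TCP) lies on the front face of the gripper's body, between the roots of the fingers; the fingertips stand 73 mm ahead of it and the grasp point (between the pads) lies 54 mm ahead of it; z points along the fingers, y is the line along which they close (so a half turn about z gives the same grasp; the last joint's range is limited). The gripper opens to 85 mm and grips with 20 to 120 N. Pads are 22 mm wide; open, the fingers measure 114 mm over their backs; the gripper's body (76 mm by 85 mm) begins 54 mm behind the grasp point. The pads swing forward as they close: fully open they stand 13 mm farther back than shut.
Start: joints at [1.28, 0.332, -0.065, 1.46, 0.022, 1.35, -0.088], TCP at [0.165, -0.603, 0.304] pointing down, gripper open.
Joint ranges: [-2.6, 2.6], [-0.5, 2.12], [-1.47, 1.34], [0.16, 2.42], [-1.27, 4.41], [0.06, 2.06], [-2.6, 2.6]. Speed limits (rad/s): [2.22, 2.22, 2.79, 2.79, 3.14, 3.14, 3.14].

INTERFACE

Orientations are given as a unit quaternion [x, y, z, w].
In Python, from workcell import manip gives the robot as it stands.
- The arm moves only by the shell command python3 -m jog 'ROWS' [FORCE]. ROWS is JSON, a list of rows, each an object with "grip": the gripper command: -1 is fully open, 1 is shut, values between are in proportion; "slide": the shift along the tool's x, y, z in cm, a list of three; "yaw": the turn about the tool's z in rad. A call has 1 to 8 rows; each row shifts and turns the commanded pose from where the row before left it, along the tool's axes as they then stand; what a row does not reach is not made up. A row lasts 1/10 s, in which the tool goes at most 50 mm and 8.59 degrees, less where a joint would pass 70% of its speed; a pose out of reach is approached as far as the arm can. A call with a gripper value outside its range is refused whole. The fingers move at their own pace and stop on an object; FORCE is the grip in N (left out, the last holds). Time passes only in rows, so rows that do not move let the fingers close. It gives the time, the measured TCP pose, the force, the opening and the grip force at its end, in the units of the state.
- manip.get_obs(): the state, without advancing time (a new reading comes with each control period).
- manip.camera(name): name is "side" or "top" or "wrist"; returns the picture (384x512x3 uint8, blue, green, red); there is no depth.
- manip.calibration(name): a dict with "vfov" (degrees; the focal length in pixels is half the picture's height over the tangent of half this angle, whatever the lens; pixels are square), "cx", "cy" (the principal point, pixels), "camera_from_world" (4x4, takes a point from world to camera coordinates). Camera axes: x right, y down, z forward; pixel columns grow to the right and rows downward; lengths in m; the calibration is good to about 2 mm. A picture is of the moment at which its call begins: read the wrist's pose just before it. calibration takes no time and is no camera call; for the wrist camera it gives the pose at the moment of the call.
- manip.hand_in(): hands the job in; it is judged then, once.
Trained networks look in the newest picture that a camera, given by its name, has taken for a name from the list of things; names that differ only in an ending like _2 or _b are one class to them, and where a whole thing is asked for, a point or a joint stands for the part that bears it (a point fixed in the world has none). Each returns a list of dicts, best first, with "conf" (0 to 1); they miss things now and then, are a little off and sometimes report something else, mostly with a low value. They report only what shows in the picture. A call takes as long as a camera call.
- manip.masks_of(thing, camera): "region" (384x512 bool, what is visible of it) and "centre" ([column, row] in pixels, amid what is visible of it).
The state is a dict: "clock": time; "joint_pos": joint angles; "joint_velocities": joint speeds; "tau": joint torques, N m; "position": TCP position; "ee_rot": TCP orientation; "ft_force": force on the tool from outside, world axes, zero at the start; "torque": the same for the moment, N m; "grip_width": opening from 0.0 (shut) to 1.0 (fully open); "grasp_force": force on a finger pad.
Only numpy, scipy, OpenCV 4.12 (cv2) and the standard library are available. Lean on these libraries where they do the work, as an engineer would, in place of code of your own. Each camera call takes 0.05 s, during which the arm holds its last target. There are 200 camera calls.

TASK

Set up the fold-down plating flap of the slant-front steel cabinet: pull both slide-out supports (the ones with yellow knobs) all the way out while the red flap is still up, then lower the flap, which has a steel grip rail along its edge, gently until it lies level on both supports, and let go of it. Do not let the flap drop or slam, and leave the tray, pepper mill, jug and jar around it where they are.

Things in the scene. Friction and masses are not known exactly. Their poses are not given: they have to be found in the camera images.
- flap_hinge (a point): Middle of the flap's hinge line, fixed to the cabinet, 100 mm above the counter. Its x axis points level into the cabinet (away from the robot), y along the hinge line towards the left support, z up; it does not turn with the flap. The steel cabinet (300 mm wide along y, front of its base 12 mm behind the hinge line, reaching to 222 mm behind it) has a flat top 205 mm above the counter, from 62 mm behind the hinge line on. The cabinet is fixed; its place and yaw vary.
- flap (a joint): Angle of the flap about its hinge line, rad. 0 = shut, leaning back 0.35 rad (20 degrees) from upright towards the cabinet; 0.35 = upright; 1.92 = level, pointing out of the cabinet towards the robot. Without supports it sags to its stop at 2.37. The flap is a red plastic board 260 mm wide, 16 mm thick, reaching 128 mm from the hinge line, about 0.6 kg. Its hinge has some friction: it stays put near upright (within about 0.35 rad), but farther out it falls if let go.
- flap_rail (a point): Middle of the flap's grip rail: a round steel bar 14 mm in diameter, 220 mm long, parallel to the hinge line and 170 mm from it, in the plane of the board. It stands off the board's free edge on two posts 100 mm either side of the middle; between bar and edge is a free gap of 35 mm, so fingers can straddle the bar from above at any angle of the flap. The axes turn with the flap and equal those of flap_hinge when shut.
- support_left_knob (a point): Centre (half-way up) of the left support's grip knob: an upright yellow cylinder 24 mm in diameter and 40 mm high, 63 mm above the counter. A stem runs from its back 30 mm to the end of the support, an aluminium bar 22 mm wide and 30 mm high that slides out of the cabinet's base towards the robot, 115 mm to the left (+y of flap_hinge) of the middle. Its top, 92 mm above the counter, carries the level flap.
- support_right_knob (a point): The same for the right support, 115 mm to the other side (-y of flap_hinge).
- support_left (a joint): How far the left support is pulled out, m: 0 = pushed in (its knob then 42 mm in front of the hinge line), 0.13 = fully out at its stop. It slides along -x of flap_hinge against about 2 N of friction and stays where it is left.
- support_right (a joint): The same for the right support.
- tray: Shallow aluminium tray 130 x 90 x 18 mm on the counter between the supports, under where the flap comes down; origin in the middle of its underside. Leave it.
- mill: Dark wooden pepper mill, 54 mm across, 140 mm tall, to the left of the cabinet; origin in the middle of its underside. Leave it.
- jug: White plastic jug 104 mm across, 120 mm tall, to the right of the cabinet; origin in the middle of its underside. Leave it.
- jar: Amber jar 60 mm across, 75 mm tall, on top of the cabinet; origin in the middle of its underside. Leave it.

How it is judged:
By the outcome, as a careful person would: the job done as asked, in the order asked, and still so for the second after the job is handed in, with the robot touching nothing.
It also fails if it takes over 61 s, if anything falls off the work surface, if the arm or the gripper's body presses on something with over 40 N, if the wrist force passes 120 N, or if a joint passes its speed limit or range.

## Working session

There is one attempt and no reset: what is moved stays moved. The work goes in short steps, Python scripts to look and compute and a shell command to move; the robot and the scene stay as the last step left them, time stands still between calls to the robot, and variables do not carry over. Pictures are saved under pics/ and viewed, at most 10 in all, crops included, and the job is handed in when it is done.

```bash
mkdir -p pics; ls
cat > h.py <<'E'
import numpy as np, cv2
from workcell import manip
from scipy.spatial.transform import Rotation as R
def K(n):
    c=manip.calibration(n); f=192/np.tan(np.radians(c['vfov'])/2)
    return np.array([[f,0,c['cx']],[0,f,c['cy']],[0,0,1]]), np.array(c['camera_from_world'])
def P(n):
    k,T=K(n); return k@T[:3]
def tri(obs):  # [(P,(u,v))..]
    A=[]
    for p,(u,v) in obs: A+= [u*p[2]-p[0], v*p[2]-p[1]]
    A=np.array(A); A/=np.linalg.norm(A[:,:3],axis=1)[:,None]
    return np.linalg.lstsq(A[:,:3],-A[:,3],rcond=None)[0]
def proj(p,X):
    q=p@np.append(X,1); return q[:2]/q[2]
E
python3 - <<'E'
from h import *
o=manip.get_obs(); print(o['clock'],o['position'],o['ee_rot'])
S={}
for c in ['side','top']:
    S[c]=manip.camera(c); cv2.imwrite(f'pics/{c}0.png',S[c])
    k,T=K(c); print(c,k[0,0],k[:2,2],'cam at',-T[:3,:3].T@T[:3,3], 'fwd',T[2,:3])
    for t in ['support_left_knob','support_right_knob','flap_rail','tray','mill','jug','jar','flap']:
        print(t,[(round(m['conf'],2),np.round(m['centre'],1).tolist(),int(m['region'].sum())) for m in manip.masks_of(t,c)[:3]])
E
```

```text
pics
0.0 [ 0.16527919 -0.60246942  0.30310879] [ 9.91050448e-01  1.33485959e-01 -1.43948320e-04 -6.97711645e-04]
side 463.55263854648774 [258.43499322 194.41940516] cam at [ 0.29786506 -0.8670086   0.73990952] fwd [ 0.31810292  0.80152119 -0.50633419]
support_left_knob [(0.7, [232.3, 214.0], 233)]
support_right_knob [(0.93, [255.4, 264.4], 438)]
flap_rail [(0.64, [261.1, 198.6], 2706)]
tray [(0.82, [205.8, 262.5], 1509)]
mill [(0.68, [221.7, 189.2], 670)]
jug [(0.55, [288.7, 324.3], 4257)]
jar [(0.77, [305.5, 155.1], 813)]
flap [(0.57, [258.2, 198.0], 2576)]
top 385.80599038359276 [265.01397181 191.62605237] cam at [0.46543142 0.0222141  1.0836648 ] fwd [ 0.19682265  0.01977427 -0.98023968]
support_left_knob [(0.51, [236.8, 207.0], 158)]
support_right_knob [(0.62, [322.7, 213.5], 266)]
flap_rail [(0.95, [278.9, 189.9], 2739), (0.2, [261.4, 122.9], 737)]
tray [(0.71, [270.8, 249.5], 1533)]
mill [(0.88, [180.4, 207.6], 505)]
jug [(0.91, [387.7, 215.5], 1747), (0.64, [260.4, 120.5], 718)]
jar [(0.89, [263.0, 119.5], 671)]
flap []
```

View pics/side0.png

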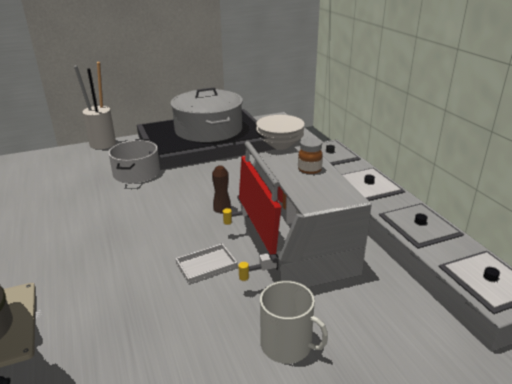

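View pics/top0.png

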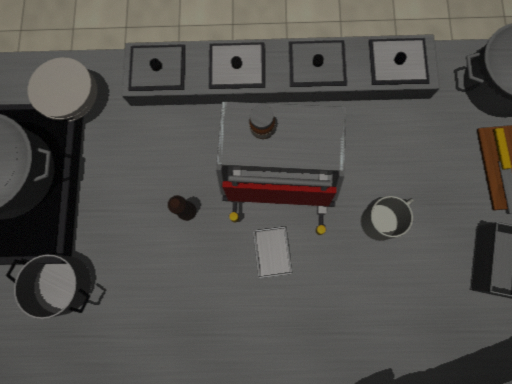

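Run:
```python
from h import *
Ps,Pt=P('side'),P('top')
L=tri([(Ps,(232.3,214)),(Pt,(236.8,207))]);Rk=tri([(Ps,(255.4,264.4)),(Pt,(322.7,213.5))])
for n,X,a,b in [('L',L,(232.3,214),(236.8,207)),('R',Rk,(255.4,264.4),(322.7,213.5))]:
    print(n,X,proj(Ps,X)-a,proj(Pt,X)-b)
for n,a,b in [('tray',(205.8,262.5),(270.8,249.5)),('mill',(221.7,189.2),(180.4,207.6)),('jug',(288.7,324.3),(387.7,215.5)),('jar',(305.5,155.1),(263,119.5)),('rail',(261,198),(278.9,189.9))]:
    X=tri([(Ps,a),(Pt,b)]);print(n,X,proj(Ps,X)-a)
d=L-Rk;print('dist',np.linalg.norm(d[:2]),'yaw',np.arctan2(-d[0],d[1]))
```

```text
L [0.62128444 0.11945845 0.07366509] [ 2.52128135 -0.52853479] [-0.52330146  2.52496431]
R [ 0.59854524 -0.10576021  0.07919307] [ 3.23718725 -0.7639752 ] [-0.61245825  2.79972   ]
tray [0.51453201 0.03099825 0.00778826] [ 1.48747034 -0.21889865]
mill [0.63186973 0.27010351 0.06587665] [-0.512427    0.09036717]
jug [ 0.59593272 -0.28037444  0.0602903 ] [ 2.15117391 -0.58012616]
jar [0.7930455  0.0435994  0.24916032] [ 3.21803906 -1.19725369]
rail [0.65121052 0.00713499 0.17638556] [-0.00491403  0.00120839]
dist 0.22636367823731096 yaw -0.10062401576375402
```

The side picture shows the yellow knobs at about (227,216) left and (243,271) right. The flap is shut and the jug stands close to the right support. The top picture has the knobs at (234,216) and (321,229). The network's centres include the stems, so I'll segment the yellow and fit the flap and rail myself.

```bash
cat > see.py <<'E'
from h import *
def blobs(im,lo,hi,amin=25):
    m=cv2.inRange(cv2.cvtColor(im,cv2.COLOR_BGR2HSV),lo,hi)
    n,l,s,c=cv2.connectedComponentsWithStats(m)
    return [(int(s[i,4]),np.round(c[i],1).tolist(),s[i,:4].tolist()) for i in range(1,n) if s[i,4]>=amin],m
E
python3 - <<'E'
from see import *
Y=((18,150,80),(34,255,255))
for c in ['side','top']:
    im=cv2.imread(f'pics/{c}0.png'); print(c,blobs(im,*Y)[0])
    m=blobs(im,(0,170,60),(6,255,255))[1]|blobs(im,(172,170,60),(179,255,255))[1]
    cs=max(cv2.findContours(m,0,1)[0],key=cv2.contourArea); print('flap',cv2.approxPolyDP(cs,3,True)[:,0].tolist())
im=cv2.imread('pics/side0.png')[130:290,190:370]; im2=cv2.imread('pics/top0.png')[90:250,180:360]
cv2.imwrite('pics/z.png',np.vstack([cv2.resize(im,None,fx=3.6,fy=3.6,interpolation=2)[:,:],])); cv2.imwrite('pics/z2.png',cv2.resize(im2,None,fx=3.6,fy=3.6,interpolation=2))
E
```

```text
side [(118, [226.8, 215.0], [222, 208, 10, 16]), (144, [243.3, 270.3], [239, 262, 10, 18])]
flap [[242, 157], [239, 197], [270, 253], [274, 253], [280, 206], [270, 199], [269, 190]]
top [(363, [503.1, 148.1], [495, 128, 17, 41]), (60, [233.5, 216.0], [230, 212, 8, 9]), (64, [320.7, 228.9], [317, 225, 9, 9])]
flap [[222, 186], [335, 192], [335, 187], [321, 191], [320, 187], [232, 186], [227, 181]]
```

View pics/z2.png

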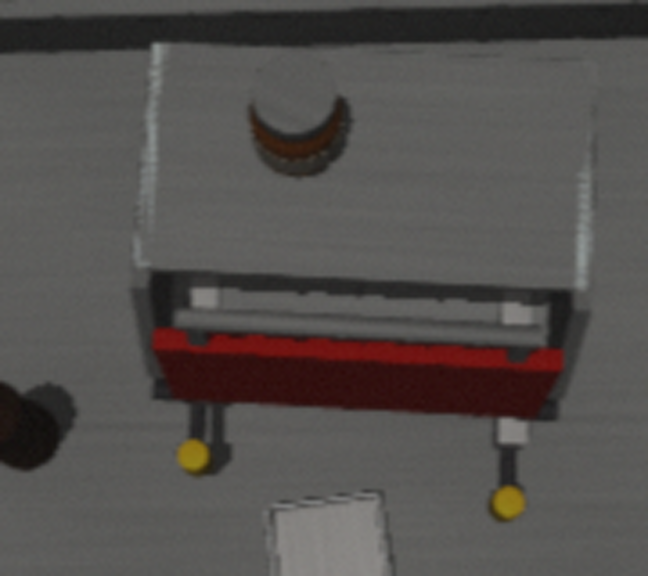

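```bash
cat > fit.py <<'E'
from see import *
from scipy.optimize import least_squares
Ps,Pt=P('side'),P('top')
s,c=np.sin(.35),np.cos(.35)
O=[(Pt,(c_[0]/3.6+180,c_[1]/3.6+90),X) for c_,X in [((175,318),(170*s/1000,.11,.17*c)),((545,332),(.17*s,-.11,.17*c)),
 ((148,270),(.062,.15,.105)),((590,285),(.062,-.15,.105)),((155,45),(.222,.15,.105)),((597,60),(.222,-.15,.105))]]
O[0]=(Pt,O[0][1],(.17*s,.11,.17*c))
def w(p,X): return np.array([p[0],p[1],.1])+R.from_euler('z',p[2]).apply(X)
def knob(p,i): return w(p,(-.042-p[3+i],(.115,-.115)[i],-.037))
def res(p):
    r=[proj(M,w(p,X))-u for M,u,X in O]
    for i,(a,b) in enumerate([((226.8,215),(233.5,216)),((243.3,270.3),(320.7,228.9))]):
        k=knob(p,i); r+=[proj(Ps,k+[0,0,.004])-a, proj(Pt,k+[0,0,.016])-b]
    return np.concatenate(r)
if __name__=='__main__':
    f=least_squares(res,[.65,0,-.05,0,0.02]); print(np.round(f.x,4)); print(np.round(f.fun.reshape(-1,2),1).tolist())
    p=f.x
    for i in (0,1): print('knob',knob(p,i))
    for i,(a,b) in enumerate([((226.8,215),(233.5,216)),((243.3,270.3),(320.7,228.9))]): X=tri([(Ps,a),(Pt,b)]); print('tri',X,proj(Ps,X)-a)
    print('rail',w(p,(.17*s,0,.17*c)))
E
python3 fit.py; python3 -c "
from h import *
c=manip.calibration('wrist');o=manip.get_obs()
r=R.from_quat(o['ee_rot']);print(r.as_matrix());T=np.linalg.inv(np.array(c['camera_from_world']));print('cam in tool',r.inv().apply(T[:3,3]-o['position']),r.inv().as_matrix()@T[:3,:3])"
```

```text
[ 0.6221  0.0077 -0.0688 -0.014   0.0083]
[[2.3, -11.3], [-0.6, -10.5], [-4.4, 5.7], [0.8, 7.6], [-1.2, 4.6], [-0.2, 5.6], [0.7, 1.2], [0.7, 0.5], [0.7, 0.8], [1.1, 0.6]]
knob [0.60205946 0.12435155 0.063     ]
knob [ 0.56401717 -0.10357213  0.063     ]
tri [0.60312203 0.12764224 0.06888576] [ 0.62392468 -0.11622189]
tri [ 0.56497871 -0.10163764  0.06805862] [ 0.80663759 -0.16261537]
rail [0.68024695 0.0036899  0.25969336]
[[ 9.64371324e-01  2.64552352e-01  5.14953526e-05]
 [ 2.64552357e-01 -9.64371318e-01 -1.04259709e-04]
 [ 2.20784898e-05  1.14168291e-04 -9.99999993e-01]]
cam in tool [ 0.08293791 -0.00071874 -0.06976099] [[ 1.82900535e-04 -9.45921344e-01 -3.24396019e-01]
 [ 9.99999574e-01  4.66434401e-04 -7.96279186e-04]
 [ 9.04526941e-04 -3.24395736e-01  9.45921027e-01]]
```

View pics/z.png

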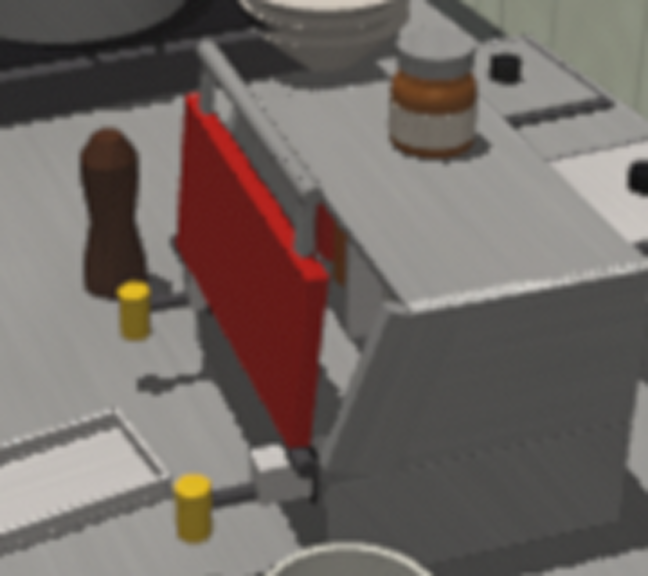

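The zoom shows the rail running from (205,45) to (315,188) in the crop. The flap does not look fully shut and the right support is already partly out, so I'll add the flap angle to the fit.

```bash
cat >> fit.py <<'E'
    def rw(p,y): th=.35-p[5]; return w(p,(.17*np.sin(th),y,.17*np.cos(th)))
    rl=[(Pt,(175/3.6+180,318/3.6+90),.11),(Pt,(545/3.6+180,332/3.6+90),-.11),(Ps,(246.9,142.5),.11),(Ps,(277.5,182.2),-.11)]
    O=O[2:]
    g=lambda p: np.concatenate([res(p)]+[proj(M,rw(p,y))-u for M,u,y in rl])
    f=least_squares(g,[.65,0,-.05,0,0.02,.1]);p=f.x; print(np.round(p,4)); print(np.round(f.fun.reshape(-1,2),1).tolist())
    for i in (0,1): print('knob',knob(p,i))
    print('rail',rw(p,.11),rw(p,0),rw(p,-.11))
    for a,b in ((0,2),(1,3)): X=tri([(rl[a][0],rl[a][1]),(rl[b][0],rl[b][1])]);print('tri',X,proj(Ps,X)-rl[b][1])
E
python3 fit.py|tail -7
```

```text
[ 0.6374  0.0075 -0.0707  0.0015  0.0233  0.2603]
[[-4.2, -0.7], [0.6, 1.3], [-0.9, -1.4], [-0.3, -0.2], [0.6, 1.0], [0.4, 0.4], [0.6, 0.6], [0.7, 0.6], [0.6, -0.2], [-0.6, 0.9], [0.5, 1.5], [0.5, 3.1]]
knob [0.60219923 0.12525313 0.063     ]
knob [ 0.56414914 -0.10262893  0.063     ]
rail [0.66040743 0.11612019 0.26931602] [0.65264021 0.00639476 0.26931602] [ 0.644873   -0.10333067  0.26931602]
tri [0.65919611 0.11685356 0.27307027] [-0.07808617  0.01931814]
tri [ 0.64443039 -0.10327876  0.2769924 ] [ 0.36558292 -0.10368567]
```

The fit gives:
- The hinge is at (0.637, 0.0075) with yaw -0.071.
- The flap is at about 0.26 rad.
- The right support is already about 23 mm out.

I'll bring the tool over so the wrist camera faces the robot.

```bash
python3 -m jog '[{"grip":-1,"slide":[4,-2.4,0],"yaw":0},{"grip":-1,"slide":[4,-2.4,0],"yaw":0},{"grip":-1,"slide":[4,-2.4,0],"yaw":0},{"grip":-1,"slide":[4,-2.4,0],"yaw":0},{"grip":-1,"slide":[4,-2.4,0],"yaw":0},{"grip":-1,"slide":[4,-2.4,0],"yaw":0},{"grip":-1,"slide":[4,-2.4,0],"yaw":0},{"grip":-1,"slide":[4,-2.4,0],"yaw":0}]'
python3 -m jog '[{"grip":-1,"slide":[2,-4,0],"yaw":0},{"grip":-1,"slide":[2,-4,0],"yaw":0},{"grip":-1,"slide":[2,-4,0],"yaw":0},{"grip":-1,"slide":[2,-4,0],"yaw":0},{"grip":-1,"slide":[1,-4,0],"yaw":0},{"grip":-1,"slide":[1,-4,0],"yaw":0},{"grip":-1,"slide":[0,0,0],"yaw":-0.14},{"grip":-1,"slide":[0,0,0],"yaw":-0.14}]'; python3 -c "
from h import *
o=manip.get_obs();print(o['joint_pos'],R.from_quat(o['ee_rot']).as_matrix()[:,0])"
```

```text
clock: 1.7
position: [0.4242, -0.3314, 0.3043]
ee_rot: [0.991, 0.133, 0.0, 0.0]
ft_force: [1.0, -1.3, -0.4]
grip_width: 0.999
grasp_force: 0.0
clock: 2.5
position: [0.4562, -0.0736, 0.3042]
ee_rot: [0.962, 0.274, 0.0, 0.0]
ft_force: [0.7, 0.1, 0.2]
grip_width: 0.998
grasp_force: 0.0
[ 6.16268415e-01 -1.63177205e-03 -5.48153832e-01  1.84506397e+00
 -1.64245389e-04  1.29717605e+00 -9.46777200e-01] [8.49446913e-01 5.27674048e-01 2.00454558e-04]
```

```bash
python3 -m jog '[{"grip":-1,"slide":[0,0,0],"yaw":-0.14},{"grip":-1,"slide":[0,0,0],"yaw":-0.14},{"grip":-1,"slide":[0,0,0],"yaw":-0.14},{"grip":-1,"slide":[0,0,0],"yaw":-0.14},{"grip":-1,"slide":[0,0,0],"yaw":-0.14},{"grip":-1,"slide":[0,0,0],"yaw":-0.14},{"grip":-1,"slide":[0,0,0],"yaw":-0.14},{"grip":-1,"slide":[0,0,0],"yaw":-0.14}]' 20 >/dev/null
python3 -m jog '[{"grip":-1,"slide":[0,0,0],"yaw":-0.14},{"grip":-1,"slide":[0,0,0],"yaw":-0.14},{"grip":-1,"slide":[0,0,0],"yaw":-0.14},{"grip":-1,"slide":[0,0,0],"yaw":-0.14},{"grip":-1,"slide":[0,0,0],"yaw":-0.14},{"grip":-1,"slide":[0,0,0],"yaw":-0.14},{"grip":-1,"slide":[0,0,0],"yaw":-0.14},{"grip":-1,"slide":[0,0,0],"yaw":-0.14}]' 40
python3 -c "
from h import *
o=manip.get_obs();print(o['joint_pos'],R.from_quat(o['ee_rot']).as_matrix()[:,:2])"
```

```text
clock: 4.1
position: [0.4561, -0.075, 0.304]
ee_rot: [0.173, 0.985, -0.0, 0.0]
ft_force: [-0.6, 0.6, 0.5]
grip_width: 0.999
grasp_force: 0.0
[ 6.17203183e-01 -8.27171634e-04 -5.46123526e-01  1.84476717e+00
 -1.82537976e-04  1.29721838e+00  1.29390063e+00] [[-9.40048140e-01  3.41041651e-01]
 [ 3.41041577e-01  9.40048173e-01]
 [-3.71411554e-04 -1.58348802e-04]]
```

```bash
python3 -m jog '[{"grip":-1,"slide":[0,0,0],"yaw":-0.138},{"grip":-1,"slide":[0,0,0],"yaw":-0.138},{"grip":-1,"slide":[0,0,0],"yaw":0}]'
cat > wr.py <<'E'
from see import *
import sys
M=P('wrist'); im=manip.camera('wrist'); cv2.imwrite(f'pics/{sys.argv[1]}.png',im)
b,_=blobs(im,(18,150,60),(34,255,255)); print([x[:2] for x in b])
k,T=K('wrist'); C=-T[:3,:3].T@T[:3,3]
for a,(u,v),bb in b:
    d=T[:3,:3].T@np.linalg.inv(k)@[u,v,1]
    for z in (.063,.07): print(z,np.round(C+d*(z-C[2])/d[2],4))
E
python3 wr.py w1
```

```text
clock: 4.4
position: [0.4561, -0.075, 0.304]
ee_rot: [0.038, 0.999, -0.0, 0.0]
ft_force: [-0.4, 0.4, 0.1]
grip_width: 1.002
grasp_force: 0.0
[(459, [243.5, 256.6]), (561, [414.3, 269.8])]
0.063 [ 0.5659 -0.0994  0.063 ]
0.07 [ 0.5615 -0.0987  0.07  ]
0.063 [0.6052 0.1299 0.063 ]
0.07 [0.6    0.1255 0.07  ]
```

View pics/w1.png

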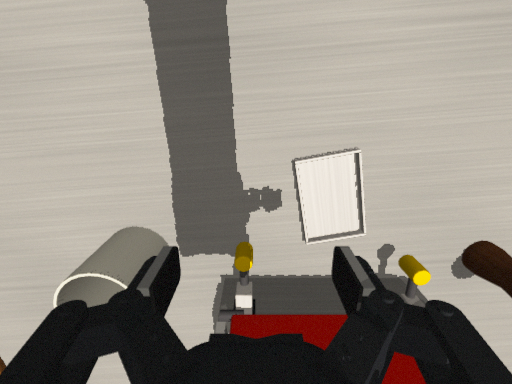

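```bash
python3 -m jog '[{"grip":-1,"slide":[-2.6,-0.46,0],"yaw":0},{"grip":-1,"slide":[-2.6,-0.46,0],"yaw":0},{"grip":-1,"slide":[-2.6,-0.46,0],"yaw":0},{"grip":-1,"slide":[-2.6,-0.46,2],"yaw":0},{"grip":-1,"slide":[0,0,4.1],"yaw":0},{"grip":-1,"slide":[0,0,4.1],"yaw":0},{"grip":-1,"slide":[0,0,4.1],"yaw":0},{"grip":-1,"slide":[0,0,4.1],"yaw":0}]' 40
python3 -m jog '[{"grip":0.5,"slide":[0,0,0],"yaw":0},{"grip":1,"slide":[0,0,0],"yaw":0},{"grip":1,"slide":[0,0,0],"yaw":0},{"grip":1,"slide":[0,0,0],"yaw":0},{"grip":1,"slide":[0,0,0],"yaw":0},{"grip":1,"slide":[0,0,0],"yaw":0}]' 40
```

```text
clock: 5.25
position: [0.5583, -0.1015, 0.1184]
ee_rot: [0.041, 0.999, -0.0, 0.0]
ft_force: [1.3, -0.1, -0.2]
grip_width: 0.998
grasp_force: 0.0
clock: 5.85
position: [0.5602, -0.0992, 0.1227]
ee_rot: [0.038, 0.999, 0.001, 0.002]
ft_force: [-0.6, 7.2, 8.1]
grip_width: 0.272
grasp_force: 39.9
```

```bash
python3 -m jog '[{"grip":1,"slide":[1.5,0,0],"yaw":0},{"grip":1,"slide":[1.5,0,0],"yaw":0},{"grip":1,"slide":[1.5,0,0],"yaw":0},{"grip":1,"slide":[1.5,0,0],"yaw":0},{"grip":1,"slide":[1.5,0,0],"yaw":0},{"grip":1,"slide":[1.5,0,0],"yaw":0},{"grip":1,"slide":[0.8,0,0],"yaw":0},{"grip":1,"slide":[0,0,0],"yaw":0}]'
python3 -m jog '[{"grip":1,"slide":[0.3,0,0],"yaw":0},{"grip":1,"slide":[0.3,0,0],"yaw":0},{"grip":1,"slide":[0.3,0,0],"yaw":0},{"grip":1,"slide":[0,0,0],"yaw":0}]'
```

```text
clock: 6.65
position: [0.462, -0.0919, 0.1226]
ee_rot: [0.038, 0.999, 0.0, 0.002]
ft_force: [-0.8, 10.0, 10.8]
grip_width: 0.269
grasp_force: 41.5
clock: 7.05
position: [0.4539, -0.0914, 0.1226]
ee_rot: [0.038, 0.999, 0.0, 0.003]
ft_force: [-0.9, 8.9, 11.1]
grip_width: 0.269
grasp_force: 41.2
```

```bash
python3 -m jog '[{"grip":1,"slide":[0.2,0,0],"yaw":0},{"grip":1,"slide":[0.2,0,0],"yaw":0},{"grip":1,"slide":[0,0,0],"yaw":0}]'
python3 -m jog '[{"grip":1,"slide":[0.2,0,0],"yaw":0},{"grip":1,"slide":[0.2,0,0],"yaw":0},{"grip":1,"slide":[0,0,0],"yaw":0}]'
```

```text
clock: 7.35
position: [0.452, -0.0912, 0.1227]
ee_rot: [0.038, 0.999, 0.0, 0.006]
ft_force: [15.3, 6.7, -5.6]
grip_width: 0.27
grasp_force: 40.1
clock: 7.65
position: [0.4504, -0.0912, 0.1234]
ee_rot: [0.038, 0.999, 0.0, 0.009]
ft_force: [28.3, 5.1, -14.8]
grip_width: 0.27
grasp_force: 41.5
```

```bash
python3 -m jog '[{"grip":1,"slide":[-0.3,0,0],"yaw":0},{"grip":1,"slide":[-0.2,0,0],"yaw":0},{"grip":-1,"slide":[0,0,0],"yaw":0},{"grip":-1,"slide":[0,0,0],"yaw":0},{"grip":-1,"slide":[0,0,0],"yaw":0},{"grip":-1,"slide":[0,0,0],"yaw":0},{"grip":-1,"slide":[0,0,0],"yaw":0}]'
python3 -m jog '[{"grip":-1,"slide":[0,0,-4],"yaw":0},{"grip":-1,"slide":[0,0,-4],"yaw":0},{"grip":-1,"slide":[0,3.8,0],"yaw":0},{"grip":-1,"slide":[0,3.8,0],"yaw":0},{"grip":-1,"slide":[0,3.8,0],"yaw":0},{"grip":-1,"slide":[0,3.8,0],"yaw":0},{"grip":-1,"slide":[0,3.8,0],"yaw":0},{"grip":-1,"slide":[0,3.8,0],"yaw":0}]'
python3 wr.py w2
```

```text
clock: 8.35
position: [0.4486, -0.093, 0.1199]
ee_rot: [0.039, 0.999, -0.0, -0.0]
ft_force: [-0.1, -0.4, -1.0]
grip_width: 0.996
grasp_force: 0.0
clock: 9.15
position: [0.4663, 0.1358, 0.2]
ee_rot: [0.039, 0.999, -0.0, 0.0]
ft_force: [1.9, -0.1, -0.6]
grip_width: 1.0
grasp_force: 0.0
[(402, [7.4, 212.8]), (510, [258.8, 326.1])]
0.063 [ 0.4545 -0.0635  0.063 ]
0.07 [ 0.4521 -0.0564  0.07  ]
0.063 [0.5909 0.1374 0.063 ]
0.07 [0.5838 0.1378 0.07  ]
```

View pics/w2.png

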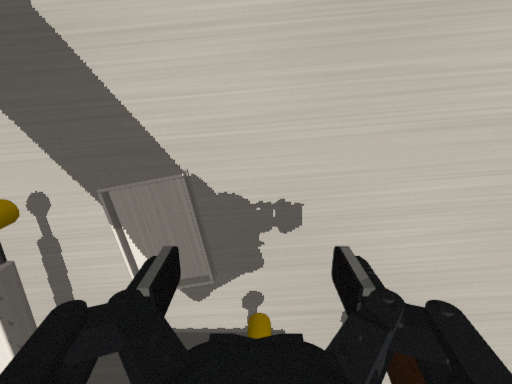

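```bash
python3 wr.py w3; python3 -c "
from h import *
o=manip.get_obs();print(o['position']);print(K('wrist')[0])
M=P('wrist')
for X in [(.602,.126,.079),(.602,.132,.079),(.452,-.094,.067)]: print(proj(M,np.array(X)))
im=manip.camera('top');cv2.imwrite('pics/t1.png',im)
from see import blobs
print([b[:2] for b in blobs(im,(18,150,60),(34,255,255))[0]])
for X in [(.602,.126,.079),(.452,-.094,.079)]: print(proj(P('top'),np.array(X)))"
```

```text
[(182, [3.9, 212.1]), (501, [251.7, 326.3])]
0.063 [ 0.4538 -0.0688  0.063 ]
0.07 [ 0.4513 -0.0615  0.07  ]
0.063 [0.5901 0.1279 0.063 ]
0.07 [0.5831 0.1285 0.07  ]
[0.4658485  0.13969777 0.20023198]
[[268.2160202    0.         255.65441242]
 [  0.         268.2160202  193.23091056]
 [  0.           0.           1.        ]]
[250.43156344 349.76027956]
[256.78693687 349.39859269]
[-31.39703887 214.05349209]
[(385, [502.8, 148.1]), (66, [233.7, 216.3]), (69, [319.2, 270.8])]
[233.59369536 216.52404352]
[319.93811779 273.68083524]
```

```bash
python3 -m jog '[{"grip":-1,"slide":[-3.2,-0.1,0],"yaw":0},{"grip":-1,"slide":[-3.2,-0.1,0],"yaw":0},{"grip":-1,"slide":[-3.2,-0.1,0],"yaw":0},{"grip":-1,"slide":[-3.2,0,0],"yaw":0},{"grip":-1,"slide":[0,0,2.6],"yaw":0},{"grip":-1,"slide":[0,0,2.6],"yaw":0},{"grip":-1,"slide":[0,0,2.6],"yaw":0},{"grip":-1,"slide":[0,0,0],"yaw":0}]' 40
python3 -m jog '[{"grip":0.5,"slide":[0,0,0],"yaw":0},{"grip":1,"slide":[0,0,0],"yaw":0},{"grip":1,"slide":[0,0,0],"yaw":0},{"grip":1,"slide":[0,0,0],"yaw":0},{"grip":1,"slide":[0,0,0],"yaw":0},{"grip":1,"slide":[0,0,0],"yaw":0}]' 40
```

```text
clock: 10.1
position: [0.592, 0.1193, 0.1182]
ee_rot: [0.04, 0.999, -0.001, -0.003]
ft_force: [-0.4, -0.1, -0.2]
grip_width: 0.994
grasp_force: 0.0
clock: 10.7
position: [0.5947, 0.1283, 0.1247]
ee_rot: [0.036, 0.999, 0.005, 0.003]
ft_force: [3.0, 19.3, 3.1]
grip_width: 0.267
grasp_force: 40.3
```

```bash
python3 -m jog '[{"grip":1,"slide":[1.5,0.3,0],"yaw":0},{"grip":1,"slide":[1.7,0.2,0],"yaw":0},{"grip":1,"slide":[1.7,0,0],"yaw":0},{"grip":1,"slide":[1.7,0,0],"yaw":0},{"grip":1,"slide":[1.7,0,0],"yaw":0},{"grip":1,"slide":[1.7,0,0],"yaw":0},{"grip":1,"slide":[1.7,0,0],"yaw":0},{"grip":1,"slide":[0.9,0,0],"yaw":0}]'
python3 -m jog '[{"grip":1,"slide":[0.2,0,0],"yaw":0},{"grip":1,"slide":[0.2,0,0],"yaw":0},{"grip":1,"slide":[0.2,0,0],"yaw":0},{"grip":1,"slide":[0,0,0],"yaw":0}]'
```

```text
clock: 11.5
position: [0.4698, 0.1381, 0.1246]
ee_rot: [0.038, 0.999, 0.001, 0.003]
ft_force: [3.1, 4.7, 10.9]
grip_width: 0.269
grasp_force: 41.3
clock: 11.9
position: [0.466, 0.1383, 0.1246]
ee_rot: [0.039, 0.999, 0.002, 0.005]
ft_force: [10.8, 4.3, 3.3]
grip_width: 0.268
grasp_force: 40.4
```

```bash
python3 -m jog '[{"grip":1,"slide":[0.3,0,0],"yaw":0},{"grip":1,"slide":[0.3,0,0],"yaw":0},{"grip":1,"slide":[0,0,0],"yaw":0}]'
python3 -m jog '[{"grip":1,"slide":[-0.4,0,0],"yaw":0},{"grip":1,"slide":[-0.2,0,0],"yaw":0},{"grip":-1,"slide":[0,0,0],"yaw":0},{"grip":-1,"slide":[0,0,0],"yaw":0},{"grip":-1,"slide":[0,0,0],"yaw":0},{"grip":-1,"slide":[0,0,0],"yaw":0},{"grip":-1,"slide":[0,0,0],"yaw":0}]'
python3 -c "
from see import *
im=manip.camera('top');im2=manip.camera('side');cv2.imwrite('pics/t2.png',im);cv2.imwrite('pics/s2.png',im2)
for i in (im,im2): print([b[:2] for b in blobs(i,(18,150,60),(34,255,255))[0]])"
```

```text
clock: 12.2
position: [0.4644, 0.1383, 0.1251]
ee_rot: [0.04, 0.999, 0.003, 0.009]
ft_force: [39.2, 7.3, -23.5]
grip_width: 0.265
grasp_force: 41.9
clock: 12.9
position: [0.4624, 0.1366, 0.1218]
ee_rot: [0.039, 0.999, -0.0, -0.0]
ft_force: [0.1, 0.5, -0.1]
grip_width: 0.998
grasp_force: 0.0
[(387, [502.8, 148.1]), (68, [319.2, 270.8])]
[(172, [196.2, 280.1])]
```

Both supports are pulled out to their stops. I'll rise, turn the gripper a quarter turn and go over to the rail.

```bash
python3 -m jog '[{"grip":-1,"slide":[0,0,-4.5],"yaw":0},{"grip":-1,"slide":[0,0,-4.5],"yaw":0},{"grip":-1,"slide":[0,0,-4.5],"yaw":0},{"grip":-1,"slide":[0,0,-4.5],"yaw":0.131},{"grip":-1,"slide":[0,0,-4.5],"yaw":0.131},{"grip":-1,"slide":[0,0,-4.5],"yaw":0.131},{"grip":-1,"slide":[0,0,0],"yaw":0.131},{"grip":-1,"slide":[0,0,0],"yaw":0.131}]' 40 >/dev/null
python3 -m jog '[{"grip":-1,"slide":[0,0,0],"yaw":0.131},{"grip":-1,"slide":[0,0,0],"yaw":0.131},{"grip":-1,"slide":[0,0,0],"yaw":0.131},{"grip":-1,"slide":[0,0,0],"yaw":0.131},{"grip":-1,"slide":[0,0,0],"yaw":0.131},{"grip":-1,"slide":[0,0,0],"yaw":0.131},{"grip":-1,"slide":[0,0,0],"yaw":0.131},{"grip":-1,"slide":[0,0,0],"yaw":0}]' 40
python3 -c "
from h import *
o=manip.get_obs();r=R.from_quat(o['ee_rot']).as_matrix();print(r[:,:2],o['joint_pos'])
t=np.array([.6526,.0064,.269+.054]);print(r.T@(t-o['position']))
for c in ['side','top']:
  im=manip.camera(c);cv2.imwrite(f'pics/{c}3.png',im)
a=cv2.imread('pics/side3.png')[130:330,150:330];b=cv2.imread('pics/top3.png')[120:320,200:380]
cv2.imwrite('pics/c3.png',cv2.resize(np.hstack([a,b]),None,fx=2.2,fy=2.2,interpolation=2))"
```

```text
clock: 14.6
position: [0.4625, 0.1368, 0.3918]
ee_rot: [0.735, 0.678, -0.0, 0.0]
ft_force: [-0.1, 0.6, 0.8]
grip_width: 0.998
grasp_force: 0.0
[[ 8.08752998e-02  9.96724217e-01]
 [ 9.96724211e-01 -8.08753240e-02]
 [-1.80676167e-04 -1.30628433e-04]] [ 0.367634    0.02130277 -0.75023854  1.64519768  0.01468629  1.48101762
 -0.46477482]
[-0.11458068  0.20005825  0.06880171]
```

View pics/c3.png

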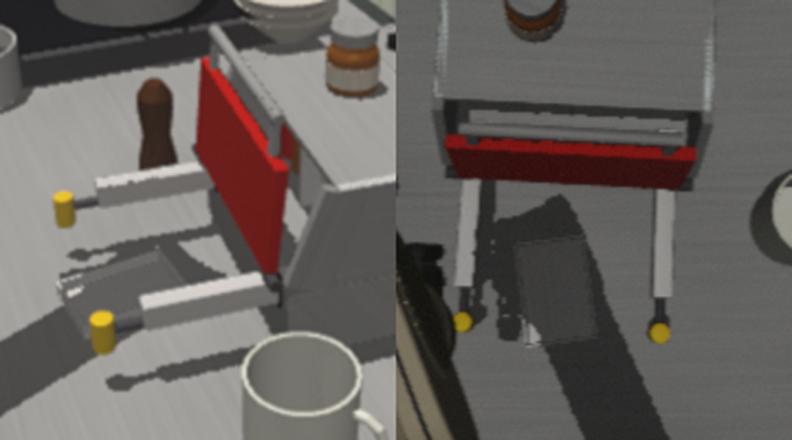

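The picture shows both supports out by the same amount, with the knobs at crop (64,208) and (103,332) in the side view. The flap is still up and the other objects have not moved. Next I move over the rail.

```bash
python3 -m jog '[{"grip":-1,"slide":[-2.3,4,0],"yaw":0.01},{"grip":-1,"slide":[-2.3,4,0],"yaw":0},{"grip":-1,"slide":[-2.3,4,0],"yaw":0},{"grip":-1,"slide":[-2.3,4,0],"yaw":0},{"grip":-1,"slide":[-2.3,4,0],"yaw":0},{"grip":-1,"slide":[0,0,0],"yaw":0},{"grip":-1,"slide":[0,0,0],"yaw":0}]'
python3 wr.py w4; python3 -c "
from h import *
o=manip.get_obs();r=R.from_quat(o['ee_rot']).as_matrix();print(o['position'],r.T@(np.array([.6526,.0064,.323])-o['position']))"
```

```text
clock: 15.4
position: [0.6524, 0.0042, 0.3905]
ee_rot: [0.737, 0.676, -0.0, -0.001]
ft_force: [-1.0, 0.7, -0.0]
grip_width: 1.003
grasp_force: 0.0
[(383, [114.8, 74.7]), (299, [142.3, 228.5])]
0.063 [0.4692 0.1405 0.063 ]
0.07 [0.4725 0.1396 0.07  ]
0.063 [ 0.4551 -0.0913  0.063 ]
0.07 [ 0.4587 -0.0881  0.07  ]
[0.65173678 0.00537135 0.39151917] [0.00104183 0.00082789 0.06851941]
```

View pics/w4.png

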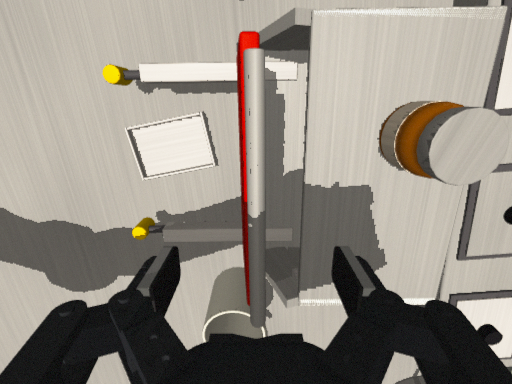

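The rail stands at column 257, upright in the picture and centred between the fingers. I'll descend and grasp it.

```bash
python3 -m jog '[{"grip":-1,"slide":[0,0.1,2.2],"yaw":0},{"grip":-1,"slide":[0,0,2.3],"yaw":0},{"grip":-1,"slide":[0,0,2.3],"yaw":0},{"grip":-1,"slide":[0,0,0],"yaw":0}]' 40
python3 -m jog '[{"grip":0.5,"slide":[0,0,0],"yaw":0},{"grip":0.7,"slide":[0,0,0],"yaw":0},{"grip":1,"slide":[0,0,0],"yaw":0},{"grip":1,"slide":[0,0,0],"yaw":0},{"grip":1,"slide":[0,0,0],"yaw":0},{"grip":1,"slide":[0,0,0],"yaw":0},{"grip":1,"slide":[0,0,0],"yaw":0}]' 40; python3 -c "
from h import *
o=manip.get_obs();p=o['position'];print(R.from_quat(o['ee_rot']).as_matrix()[:,1],p)
h=np.array([.6374,.0075,.1]);d=p-[0,0,.054]-h;x=d@[.9975,-.0707,0];print(x,d[2],np.hypot(x,d[2]))"
```

```text
clock: 15.85
position: [0.6511, 0.0055, 0.3218]
ee_rot: [0.737, 0.676, -0.002, -0.001]
ft_force: [-0.4, 0.4, -0.4]
grip_width: 1.0
grasp_force: 0.0
clock: 16.55
position: [0.653, 0.0048, 0.3245]
ee_rot: [0.738, 0.675, 0.0, 0.0]
ft_force: [-0.7, -0.4, 4.8]
grip_width: 0.147
grasp_force: 39.0
[ 9.96055586e-01 -8.87270731e-02  8.80895545e-04] [0.65298497 0.00480708 0.32449808]
0.015736393333101773 0.1704980848782224 0.17122275264191852
```

```bash
python3 -c "
import numpy as np
a=np.linspace(-.092,1.571,17)
y=-17*np.sin(a);z=-17*np.cos(a)
print(np.round(np.c_[np.diff(y),np.diff(z)]/4,2).tolist())"
```

```text
[[-0.44, -0.02], [-0.44, 0.03], [-0.44, 0.07], [-0.43, 0.12], [-0.41, 0.16], [-0.39, 0.2], [-0.37, 0.24], [-0.34, 0.28], [-0.31, 0.31], [-0.28, 0.34], [-0.24, 0.37], [-0.2, 0.39], [-0.16, 0.41], [-0.11, 0.43], [-0.07, 0.44], [-0.02, 0.44]]
```

```bash
python3 -m jog '[{"grip":1,"slide":[0,-0.44,-0.02],"yaw":0},{"grip":1,"slide":[0,-0.44,-0.02],"yaw":0},{"grip":1,"slide":[0,-0.44,-0.02],"yaw":0},{"grip":1,"slide":[0,-0.44,-0.02],"yaw":0},{"grip":1,"slide":[0,-0.44,0.03],"yaw":0},{"grip":1,"slide":[0,-0.44,0.03],"yaw":0},{"grip":1,"slide":[0,-0.44,0.03],"yaw":0},{"grip":1,"slide":[0,-0.44,0.03],"yaw":0}]'
python3 -m jog '[{"grip":1,"slide":[0,-0.44,0.07],"yaw":0},{"grip":1,"slide":[0,-0.44,0.07],"yaw":0},{"grip":1,"slide":[0,-0.44,0.07],"yaw":0},{"grip":1,"slide":[0,-0.44,0.07],"yaw":0},{"grip":1,"slide":[0,-0.43,0.12],"yaw":0},{"grip":1,"slide":[0,-0.43,0.12],"yaw":0},{"grip":1,"slide":[0,-0.43,0.12],"yaw":0},{"grip":1,"slide":[0,-0.43,0.12],"yaw":0}]'
```

```text
clock: 17.35
position: [0.6176, 0.0075, 0.3238]
ee_rot: [0.738, 0.675, 0.0, 0.001]
ft_force: [2.7, -1.9, 4.1]
grip_width: 0.148
grasp_force: 41.0
clock: 18.15
position: [0.5826, 0.0103, 0.3156]
ee_rot: [0.738, 0.675, -0.0, 0.0]
ft_force: [2.5, -5.8, 1.8]
grip_width: 0.142
grasp_force: 40.7
```

```bash
python3 -m jog '[{"grip":1,"slide":[-0.02,-0.41,0.16],"yaw":0},{"grip":1,"slide":[-0.02,-0.41,0.16],"yaw":0},{"grip":1,"slide":[-0.02,-0.41,0.16],"yaw":0},{"grip":1,"slide":[-0.02,-0.41,0.16],"yaw":0},{"grip":1,"slide":[-0.02,-0.39,0.2],"yaw":0},{"grip":1,"slide":[-0.02,-0.39,0.2],"yaw":0},{"grip":1,"slide":[-0.02,-0.39,0.2],"yaw":0},{"grip":1,"slide":[-0.02,-0.39,0.2],"yaw":0}]'
python3 -m jog '[{"grip":1,"slide":[-0.01,-0.37,0.24],"yaw":0},{"grip":1,"slide":[-0.01,-0.37,0.24],"yaw":0},{"grip":1,"slide":[-0.01,-0.37,0.24],"yaw":0},{"grip":1,"slide":[-0.01,-0.37,0.24],"yaw":0},{"grip":1,"slide":[-0.01,-0.34,0.28],"yaw":0},{"grip":1,"slide":[-0.01,-0.34,0.28],"yaw":0},{"grip":1,"slide":[-0.01,-0.34,0.28],"yaw":0},{"grip":1,"slide":[-0.01,-0.34,0.28],"yaw":0}]'
```

```text
clock: 18.95
position: [0.5507, 0.0126, 0.3015]
ee_rot: [0.738, 0.675, 0.0, -0.0]
ft_force: [0.2, -1.4, 3.1]
grip_width: 0.149
grasp_force: 40.2
clock: 19.75
position: [0.5225, 0.0146, 0.2806]
ee_rot: [0.738, 0.675, 0.0, -0.0]
ft_force: [-4.3, 5.8, 5.0]
grip_width: 0.145
grasp_force: 40.3
```

```bash
python3 -c "
from h import *
o=manip.get_obs();p=o['position']
h=np.array([.6374,.0075,.1]);d=p-[0,0,.054]-h;x=d@[.9975,-.0707,0];print(np.hypot(x,d[2]),np.arctan2(-x,d[2]))"
```

```text
0.1710698861791368 0.7378243310328864
```

Tracking well (0.74 rad as planned). I'll continue lowering.

```bash
python3 -m jog '[{"grip":1,"slide":[0.02,-0.31,0.31],"yaw":0},{"grip":1,"slide":[0.02,-0.31,0.31],"yaw":0},{"grip":1,"slide":[0,-0.31,0.31],"yaw":0},{"grip":1,"slide":[0,-0.31,0.31],"yaw":0},{"grip":1,"slide":[0,-0.28,0.34],"yaw":0},{"grip":1,"slide":[0,-0.28,0.34],"yaw":0},{"grip":1,"slide":[0,-0.28,0.34],"yaw":0},{"grip":1,"slide":[0,-0.28,0.34],"yaw":0}]'
python3 -m jog '[{"grip":1,"slide":[0,-0.24,0.37],"yaw":0},{"grip":1,"slide":[0,-0.24,0.37],"yaw":0},{"grip":1,"slide":[0,-0.24,0.37],"yaw":0},{"grip":1,"slide":[0,-0.24,0.37],"yaw":0},{"grip":1,"slide":[0,-0.2,0.39],"yaw":0},{"grip":1,"slide":[0,-0.2,0.39],"yaw":0},{"grip":1,"slide":[0,-0.2,0.39],"yaw":0},{"grip":1,"slide":[0,-0.2,0.39],"yaw":0}]'
python3 -m jog '[{"grip":1,"slide":[0,-0.16,0.41],"yaw":0},{"grip":1,"slide":[0,-0.16,0.41],"yaw":0},{"grip":1,"slide":[0,-0.16,0.41],"yaw":0},{"grip":1,"slide":[0,-0.16,0.41],"yaw":0},{"grip":1,"slide":[0,-0.11,0.43],"yaw":0},{"grip":1,"slide":[0,-0.11,0.43],"yaw":0}]'
python3 -c "
from h import *
o=manip.get_obs();p=o['position']
h=np.array([.6374,.0075,.1]);d=p-[0,0,.054]-h;x=d@[.9975,-.0707,0];print(np.hypot(x,d[2]),np.arctan2(-x,d[2]))"
```

```text
clock: 20.55
position: [0.4992, 0.0162, 0.2544]
ee_rot: [0.738, 0.675, 0.0, 0.0]
ft_force: [7.4, 1.9, -3.3]
grip_width: 0.146
grasp_force: 39.3
clock: 21.35
position: [0.4817, 0.0176, 0.224]
ee_rot: [0.738, 0.675, 0.0, 0.0]
ft_force: [4.0, -2.5, -0.1]
grip_width: 0.148
grasp_force: 39.0
clock: 21.95
position: [0.4732, 0.0183, 0.199]
ee_rot: [0.738, 0.675, -0.0, 0.0]
ft_force: [3.8, -4.8, 1.7]
grip_width: 0.146
grasp_force: 39.1
0.17063035386431208 1.3038382223965717
```

```bash
python3 -m jog '[{"grip":1,"slide":[0,-0.09,0.38],"yaw":0},{"grip":1,"slide":[0,-0.08,0.35],"yaw":0},{"grip":1,"slide":[0,-0.06,0.35],"yaw":0},{"grip":1,"slide":[0,-0.05,0.35],"yaw":0},{"grip":1,"slide":[0,-0.04,0.35],"yaw":0},{"grip":1,"slide":[0,-0.04,0.35],"yaw":0},{"grip":1,"slide":[0,-0.03,0.35],"yaw":0},{"grip":1,"slide":[0,-0.02,0.35],"yaw":0}]'
python3 -m jog '[{"grip":1,"slide":[0,-0.02,0.3],"yaw":0},{"grip":1,"slide":[0,-0.01,0.2],"yaw":0},{"grip":1,"slide":[0,-0.01,0.2],"yaw":0},{"grip":1,"slide":[0,0,0.2],"yaw":0},{"grip":1,"slide":[0,0,0.2],"yaw":0},{"grip":1,"slide":[0,0,0.1],"yaw":0},{"grip":1,"slide":[0,0,0],"yaw":0}]'
```

```text
clock: 22.75
position: [0.4687, 0.0186, 0.1706]
ee_rot: [0.738, 0.675, -0.001, -0.0]
ft_force: [0.8, -4.7, 0.6]
grip_width: 0.139
grasp_force: 38.9
clock: 23.45
position: [0.4684, 0.0188, 0.1597]
ee_rot: [0.738, 0.675, -0.001, 0.0]
ft_force: [-4.7, -5.4, 14.9]
grip_width: 0.151
grasp_force: 40.9
```

```bash
python3 -m jog '[{"grip":1,"slide":[0,0,0.1],"yaw":0},{"grip":1,"slide":[0,0,0.1],"yaw":0},{"grip":1,"slide":[0,0,0],"yaw":0}]'; python3 -m jog '[{"grip":1,"slide":[0,0,0.1],"yaw":0},{"grip":1,"slide":[0,0,0],"yaw":0}]'; python3 -c "
from h import *
im=manip.camera('side');cv2.imwrite('pics/side4.png',im);cv2.imwrite('pics/c4.png',cv2.resize(im[150:330,130:350],None,fx=3.3,fy=3.3,interpolation=2))"
```

```text
clock: 23.75
position: [0.4685, 0.0189, 0.1592]
ee_rot: [0.738, 0.675, -0.001, 0.001]
ft_force: [-14.6, -5.9, 38.5]
grip_width: 0.143
grasp_force: 43.3
clock: 23.95
position: [0.4685, 0.0189, 0.1588]
ee_rot: [0.738, 0.675, -0.001, 0.001]
ft_force: [-19.0, -6.6, 48.2]
grip_width: 0.146
grasp_force: 44.5
```

View pics/c4.png

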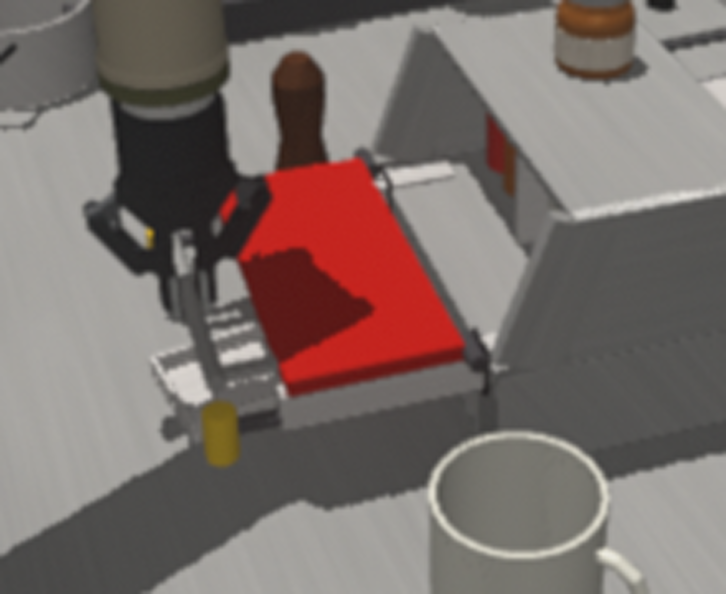

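The picture shows the flap lying flat on the supports, and the upward force has built up in line with that. I'll relieve the load, open only part way (the board edge is near the inner finger), and lift away.

```bash
python3 -m jog '[{"grip":1,"slide":[0,0,-0.1],"yaw":0},{"grip":1,"slide":[0,0,-0.1],"yaw":0},{"grip":1,"slide":[0,0,-0.1],"yaw":0},{"grip":1,"slide":[0,0,0],"yaw":0}]' 20
python3 -m jog '[{"grip":0.4,"slide":[0,0,0],"yaw":0},{"grip":0.3,"slide":[0,0,0],"yaw":0},{"grip":0.3,"slide":[0,0,0],"yaw":0},{"grip":0.3,"slide":[0,0,0],"yaw":0}]'
python3 -m jog '[{"grip":0.3,"slide":[0,0,-1],"yaw":0},{"grip":0.3,"slide":[0,0,-2],"yaw":0},{"grip":0.3,"slide":[0,0,-3],"yaw":0},{"grip":0.3,"slide":[0,0,-4],"yaw":0},{"grip":0.3,"slide":[0,0,-4],"yaw":0},{"grip":0.3,"slide":[0,0,-4],"yaw":0},{"grip":0.3,"slide":[0,0,0],"yaw":0}]'
python3 -c "
from h import *
a=manip.camera('side');b=manip.camera('top')
cv2.imwrite('pics/c5.png',cv2.resize(np.hstack([a[150:350,130:330],b[90:290,170:370]]),None,fx=2,fy=2,interpolation=2))"
```

```text
clock: 24.4
position: [0.4683, 0.0188, 0.1595]
ee_rot: [0.738, 0.675, -0.001, 0.0]
ft_force: [-3.5, -5.0, 12.4]
grip_width: 0.147
grasp_force: 40.8
clock: 24.8
position: [0.4684, 0.0194, 0.1587]
ee_rot: [0.738, 0.675, -0.0, -0.0]
ft_force: [-0.2, -0.2, -0.4]
grip_width: 0.354
grasp_force: 0.0
clock: 25.5
position: [0.4702, 0.0199, 0.3448]
ee_rot: [0.738, 0.675, 0.003, 0.003]
ft_force: [1.0, -0.3, 0.6]
grip_width: 0.352
grasp_force: 0.0
```

View pics/c5.png

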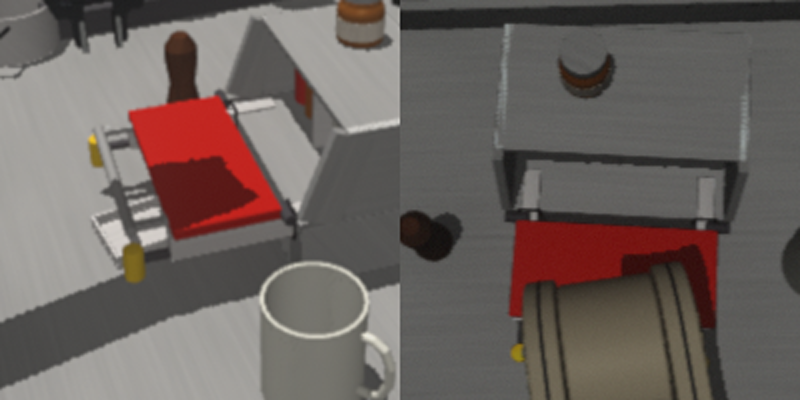

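The flap lies level on both supports, the gripper is clear, and the mill, jug, jar and tray are where they were. I'll hand in now.

```bash
python3 -c "
from workcell import manip
print(manip.hand_in())"
```

```text
the job is handed in; nothing more can be done
None
```

I pulled both supports out to their stops, then lowered the flap gently until it lay level on them, let go of it and handed the job in at about 25.6 s; in the last pictures, taken just before hand-in, nothing else looked moved, but hand-in returned no verdict.

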